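# Hang a slotted sign board on the drying rack's headed pin

### The arm

A 6-joint arm with a two-finger parallel gripper is mounted at the origin on the work surface. World frame = base frame: x ahead of the robot, y to its left, z up, the work surface at z = 0. Lengths are in mm, angles in rad, forces in N, time in s.
With the tool pointing down it reaches from about 275 to 750 mm from the base axis. Payload 10.2 kg.
Tool frame: the origin (TCP) lies between the finger pads; the fingertips stand 22 mm ahead of it and the grasp point (between the pads) lies 3 mm ahead of it (ctrl.nose_length is the distance from the TCP to the fingertips, in mm); z points along the fingers, y is the line along which they close (so a half turn about z gives the same grasp; the last joint's range is limited). The gripper opens to 85 mm and grips with 20 to 120 N. Pads are 22 mm wide; open, the fingers measure 114 mm over their backs; the gripper's body (76 mm by 85 mm) begins 54 mm behind the grasp point. The pads swing forward as they close: fully open they stand 13 mm farther back than shut.
Start: joints at [-1.477, 0.313, 1.498, -0, 1.331, -0.223], TCP at [163.539, -498.885, 253.294] pointing down, gripper open.
Joint ranges: [-2.94, 2.94], [-0.97, 2.17], [0.19, 2.56], [-1.23, 4.37], [0.02, 3.11], [-2.88, 2.88]. Speed limits (rad/s): [2.39, 2.39, 3.01, 3.14, 3.14, 3.14].

### API

Orientations are given as a unit quaternion [w, x, y, z].
In Python, from rig import sense, imaging, ctrl gives the robot as it stands. The module is installed in compiled form; this text tells all that it offers.
- The arm moves only by the tool apply_moves, never from a script. Its argument "commands" is a list of rows, each a list of 5 numbers: the gripper command: -1 is fully open, 1 is shut, values between are in proportion, then the shift along the tool's x, y, z in mm, then the turn about the tool's z in degrees. A call has 1 to 20 rows; each row shifts and turns the commanded pose from where the row before left it, along the tool's axes as they then stand; what a row does not reach is not made up. A row lasts 1/8 s, in which the tool goes at most 62.5 mm and 10.7 degrees, less where a joint would pass 70% of its speed; a pose out of reach is approached as far as the arm can. A call is refused whole if a number of a shift passes 62.5 or a number of a turn 10.7, either way. A call with a gripper value outside its range is refused whole. The fingers move at their own pace and stop on an object; "newtons" is the grip in N (left out, the last holds). Time passes only in rows, so rows that do not move let the fingers close. It gives the time, the measured TCP pose, the force, the opening and the grip force at its end, in the units of the state.
- sense(): the state, without advancing time (a new reading comes with each control period).
- imaging.capture(name): name is "side" or "top"; returns the picture (420x560x3 uint8, blue, green, red); there is no depth.
- imaging.calibration(name): a dict with "camera_matrix" (3x3 intrinsics, pixels), "world_to_cam" (4x4, takes a point from world to camera coordinates). Camera axes: x right, y up, looking along -z (the intrinsics and any distortion apply to the point x, -y, -z); pixel columns grow to the right and rows downward; lengths in mm; the calibration is good to about 2 mm. A picture is of the moment at which its call begins. calibration takes no time and is no camera call.
- ctrl.finish_job(): hands the job in; it is judged then, once.
The state is a dict: "time_s": time; "joints": joint angles; "dq": joint speeds; "tau": joint torques, N m; "eef_pos": TCP position; "ee_rot": TCP orientation; "force": force on the tool from outside, world axes, zero at the start; "wrist_torque": the same for the moment, N m; "grip_width": opening from 0.0 (shut) to 1.0 (fully open); "grip_force": force on a finger pad.
Only numpy, scipy, OpenCV 4.12 (cv2) and the standard library are available. Lean on these libraries where they do the work, as an engineer would, in place of code of your own. Each camera call takes 0.05 s, during which the arm holds its last target. There are 200 camera calls.

### The job

Take the sign board with the slotted strap out of its stand and hang it on the drying rack: slide the strap's slot sideways onto the headed pin up to the slot's closed end, then let it down so that the pin sits fully home in the notch, and leave it hanging upright and still. Keep it upright all the way and go gently: never push the sign hard against the rack or its pin, and leave the other things where they are.

Things in the scene. Friction and masses are not known exactly. Their poses are not given: they have to be found in the camera images.
- sign: Part to hang, 0.32 kg +-25%: brown board 12 mm thick (x), 92 wide (y), 60 high, with bark edges; a steel strap plate 5 thick, 50 wide stands on its top edge, an orange grip on top of that; 168 mm tall in all. Origin: centre of the board's underside, z up; all parts centred on x = 0. Starts upright in the stand's groove; its slot, open to its own +y, is at z 88 to 102 mm.
- sign_grip (a point): Where to take the sign: on the orange grip, 10 mm thick (x), 30 wide (y), z = 118 to 168 mm in the sign's frame; this point is at z = 150, centred. Fingers close along the sign's x.
- sign_mouth (a point): Middle of the slot's mouth, at the strap's edge y = +25 mm, z = 95 mm of the sign. The slot is 14 mm high (z 88 to 102) and runs level from here to its closed end at y = -6 mm. Its upper edge from y = 6 to 25 mm is a lip at z = 102.
- sign_notch (a point): Middle of the notch's top edge, sign y = 0, z = 110 mm. The notch is 12 mm wide (y -6 to 6) and rises 8 mm above the lip at the slot's closed end. A pin touching the closed end lies below the notch; lowering the sign then lets the pin up into it.
- stand: Fixed plywood stand that holds the sign, 70 (x) x 120 (y) x 32 mm high; groove along its y, 18 mm wide, its floor 10 mm above the table. Origin centre of underside.
- spare_stand: Identical fixed stand, holding the plain blank board. Which stand is on which side varies.
- rack: Fixed wooden rack: rail 20 x 20 mm, 210 long (y), top 185 mm above the table, on posts at y = +-92 mm; foot 100 x 240 x 12 mm (x -80 to 20). Origin: on the table below the middle of the rail's front face (x = 0). Hung home, the sign's origin is 69 mm up and its y within 2 mm of the pin's; with the lip resting on the pin it is 77 mm up.
- rack_mid (a point): Point 12 mm in front of the rail's middle, 175 mm up: the height of the pin's axis. The steel pin, 8 mm dia, points along the rack's +x, with a red head (20 mm dia) at x 24 to 29 mm; the strap goes between rail and head, its faces square to the pin. The pin is clamped 0 to 40 mm to either side (y) of this point: no reading tells where, see or feel it. It stays put.
- blank_board: plain pale board without strap, 12 x 92 x 60 mm high, standing in the spare stand; origin centre of its underside. Bystander
- log_tall: upright log, 84 mm dia, 190 high, bark brown. Bystander, origin centre of underside
- log_short: upright log, 96 mm dia, 140 high. Bystander, origin centre of underside
- log_slice: flat log slice, 110 mm dia, 26 high. Bystander, origin centre of underside
- tin: varnish tin with blue label, 90 mm dia, 110 high. Bystander, origin centre of underside
- mug: white mug, 80 mm dia, 90 high, handle at its +y. Bystander, origin centre of underside
- jar: glass jar with metal lid, 70 mm dia, 100 high. Bystander, origin centre of underside
- tin_lid: brass-coloured tin lid lying flat, 90 mm dia, 8 high. Bystander, origin centre of underside
Mind the look-alikes: they are no part of the job. Of the things like the sign, leave any that is turquoise; of the rest the smaller one is meant.

How it is judged:
By the outcome, as a careful person would: the job done as asked, in the order asked, and still so for the second after the job is handed in, with the robot touching nothing.
It also fails if it takes over 61 s, if anything falls off the work surface, if the arm or the gripper's body presses on something with over 40 N, if the wrist force passes 120 N, or if a joint passes its speed limit or range.

## Working session

There is one attempt and no reset: what is moved stays moved. The work goes in short steps, Python scripts to look and compute and a tool call to move; the robot and the scene stay as the last step left them, time stands still between calls to the robot, and variables do not carry over. Pictures are saved under pics/ and viewed, at most 10 in all, crops included, and the job is handed in when it is done.

Besides the shell and the picture viewer there is one more tool, called in YAML: its name, and indented under it one key for each argument. apply_moves: Moves the arm, as the interface text tells. Its arguments: {"type":"object","properties":{"commands":{"type":"array","items":{"type":"array","items":{"type":"number"}}},"newtons":{"type":"number"}},"required":["commands"]}

```bash
mkdir -p pics
python3 - <<'E'
from rig import sense, imaging, ctrl
import cv2, numpy as np
for n in("top","side"):
    cv2.imwrite(f"pics/{n}0.png",imaging.capture(n))
    c=imaging.calibration(n); print(n,c); np.savez(f"{n}.npz",**{k:np.array(v) for k,v in c.items() if not isinstance(v,str)})
print(sense(), ctrl.nose_length)
E
```

```text
top {'camera_matrix': array([[458.00804923,   0.        , 279.59106097],
       [  0.        , 458.00804923, 213.21845715],
       [  0.        ,   0.        ,   1.        ]]), 'world_to_cam': array([[-2.77101241e-02, -9.99615413e-01,  1.08373895e-03,
         4.91401671e+00],
       [ 9.98786613e-01, -2.76429617e-02,  4.07574364e-02,
        -5.22656561e+02],
       [-4.07118038e-02,  2.21181757e-03,  9.99168483e-01,
        -1.20386850e+03],
       [ 0.00000000e+00,  0.00000000e+00,  0.00000000e+00,
         1.00000000e+00]])}
side {'camera_matrix': array([[492.59371884,   0.        , 281.62108276],
       [  0.        , 492.59371884, 200.50635852],
       [  0.        ,   0.        ,   1.        ]]), 'world_to_cam': array([[ 9.02955801e-01, -4.29490360e-01,  1.44517084e-02,
        -4.69658319e+02],
       [ 2.23080002e-01,  4.97213835e-01,  8.38459132e-01,
        -2.44512181e+02],
       [-3.67295704e-01, -7.53867650e-01,  5.44772827e-01,
        -1.35546783e+03],
       [ 0.00000000e+00,  0.00000000e+00,  0.00000000e+00,
         1.00000000e+00]])}
{'time_s': 0.1, 'joints': array([-1.47739862e+00,  3.13409403e-01,  1.49834334e+00,  1.71177199e-05,
        1.33099165e+00, -2.23400247e-01]), 'dq': array([ 0.0014117 , -0.00104964, -0.00224524,  0.00049498,  0.00158386,
        0.00128414]), 'tau': array([ 2.38997331e-03, -4.12902761e+01, -2.60143518e+01, -2.15766408e-04,
        3.03092587e-03, -5.54559364e-06]), 'eef_pos': array([ 163.52431024, -498.67832054,  252.79111798]), 'ee_rot': array([-5.74113892e-04,  9.87481248e-01,  1.57735391e-01,  4.57011429e-05]), 'force': array([0.61454745, 0.28717263, 0.2410307 ]), 'wrist_torque': array([ 0.02521928, -0.0466434 , -0.00787393]), 'grip_force': 0.0, 'grip_width': 1.0028902002069935} 22.0
```

View pics/top0.png

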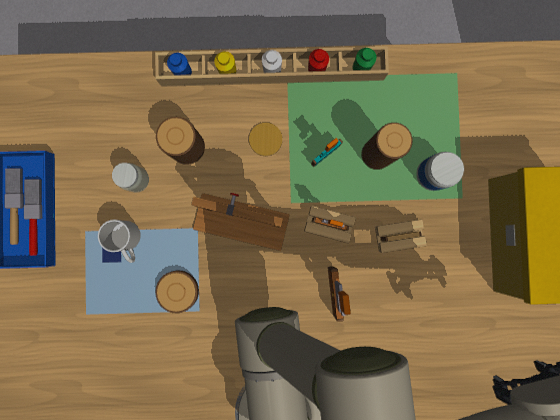

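View pics/side0.png

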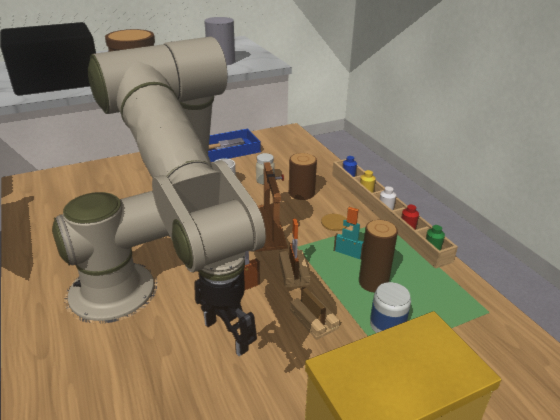

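Run:
```python
import cv2
t=cv2.imread("pics/top0.png");s=cv2.imread("pics/side0.png")
cv2.imwrite("pics/c1.png",cv2.resize(t[135:330,180:440],None,fx=3,fy=3,interpolation=cv2.INTER_CUBIC))
cv2.imwrite("pics/c2.png",cv2.resize(s[150:345,230:400],None,fx=3,fy=3,interpolation=cv2.INTER_CUBIC))
```

```text
(no output)
```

View pics/c1.png

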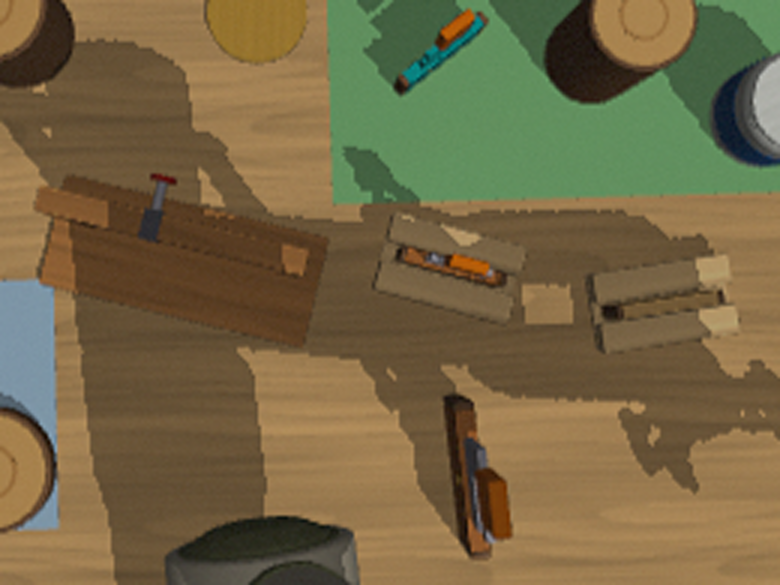

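View pics/c2.png

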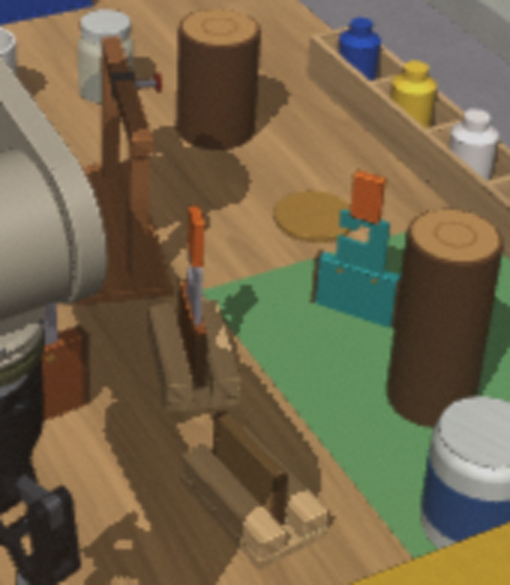

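The top view shows the sign in its stand at about (330,222). The rack is at about (240,220), with the red pin head at (234,194). There is a turquoise look-alike at (326,152) and a larger one at (338,293). Next I'll look closely at the rack, and measure the orange and red blobs.

```bash
cat > h.py <<'E'
import cv2, numpy as np
C={n:dict(np.load(f"{n}.npz")) for n in("top","side")}
def ray(n,p):
    K,T=C[n]["camera_matrix"],C[n]["world_to_cam"]; R,t=T[:3,:3],T[:3,3]
    d=np.linalg.inv(K)@[p[0],p[1],1]; d=R.T@(d*[1,-1,-1]); return -R.T@t, d/np.linalg.norm(d)
def plane(n,p,z):
    o,d=ray(n,p); return o+d*(z-o[2])/d[2]
def tri(p,q):
    o1,d1=ray("top",p);o2,d2=ray("side",q)
    s=np.linalg.lstsq(np.c_[d1,-d2],o2-o1,rcond=None)[0]; a,b=o1+s[0]*d1,o2+s[1]*d2
    return (a+b)/2,np.linalg.norm(a-b)
def proj(n,X):
    T=C[n]["world_to_cam"]; c=T[:3,:3]@X+T[:3,3]; u=C[n]["camera_matrix"]@(c*[1,-1,-1]); return u[:2]/u[2]
def blobs(im,lo,hi,amin=4):
    m=cv2.inRange(cv2.cvtColor(im,cv2.COLOR_BGR2HSV),lo,hi)
    n,l,s,c=cv2.connectedComponentsWithStats(m)
    return [(s[i].tolist(),c[i].round(2).tolist(),cv2.minAreaRect(np.argwhere(l==i)[:,::-1].astype(np.float32))) for i in range(1,n) if s[i][4]>=amin]
E
python3 - <<'E'
from h import *
for n in("top","side"):
    im=cv2.imread(f"pics/{n}0.png")
    roi=im.copy()
    for nm,lo,hi in(("orange",(4,190,110),(14,255,255)),("red",(0,150,60),(3,255,255)),("red2",(174,120,50),(180,255,255))):
        for b in blobs(roi,lo,hi,5): print(n,nm,b)
t=cv2.imread("pics/top0.png")
a=cv2.resize(t[182:257,187:294],None,fx=7,fy=7,interpolation=cv2.INTER_CUBIC)
cv2.imwrite("pics/c3.png",a)
for n in C: print(n, ray(n,(280,200))[0])
E
```

```text
top orange ([327, 139, 11, 10, 38], [331.95, 143.11], ((332.0975646972656, 143.12193298339844), (3.7481703758239746, 11.55685806274414), 51.34019088745117))
top orange ([329, 220, 13, 5, 28], [334.18, 222.29], ((335.0, 222.0), (4.0, 12.0), 90.0))
top orange ([343, 296, 7, 18, 93], [346.31, 304.26], ((346.3293151855469, 304.46343994140625), (17.558616638183594, 5.190281867980957), 83.6598129272461))
top red ([309, 49, 20, 22, 327], [318.69, 59.44], ((318.5, 59.5), (21.0, 19.0), 90.0))
top red ([232, 193, 6, 3, 10], [234.8, 194.2], ((234.5882568359375, 194.14707946777344), (5.093247413635254, 1.4552137851715088), 14.03624439239502))
top red ([30, 219, 7, 36, 243], [32.9, 236.24], ((33.0, 236.5), (35.0, 6.0), 90.0))
top red2 ([313, 69, 5, 2, 8], [314.62, 69.38], ((315.0, 69.5), (1.0, 4.0), 90.0))
side orange ([348, 208, 10, 16, 121], [352.08, 215.11], ((352.015380859375, 215.37696838378906), (8.558396339416504, 14.63609790802002), 7.125016689300537))
side orange ([293, 219, 5, 19, 58], [295.07, 227.48], ((295.3883056640625, 227.93653869628906), (18.167997360229492, 3.7760937213897705), 85.91438293457031))
side red ([403, 205, 16, 23, 242], [410.64, 215.08], ((411.9336242675781, 215.00442504882812), (19.096633911132812, 16.462615966796875), 41.18592834472656))
top [ 473.14688595   -6.87291094 1224.16427822]
side [  -19.23102901 -1101.98222893   950.22287745]
```

View pics/c3.png

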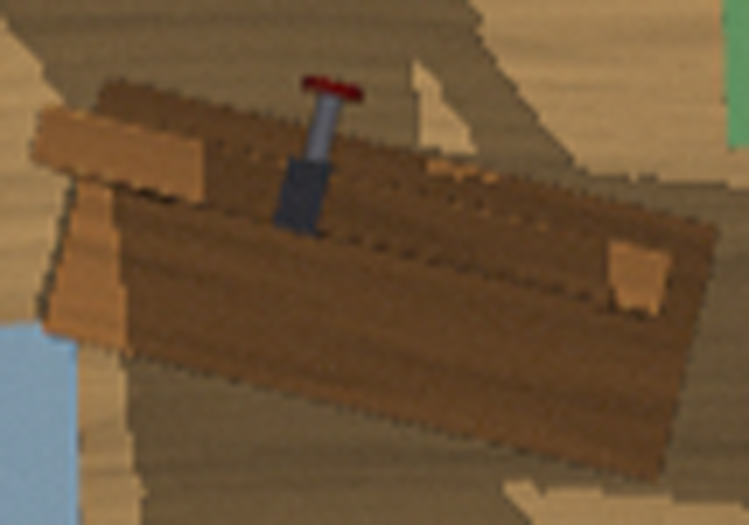

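The crop shows the foot's corners at (110,80), (720,228), (660,478) and (45,330). The rail's front edge runs from (45,107) to (672,252), and the pin from (305,195) to its head at (332,90).

Run:
```python
from h import *
f=lambda c:((c[0]+.5)/7-.5+187,(c[1]+.5)/7-.5+182)
F=[plane("top",f(c),12) for c in((110,80),(720,228),(660,478),(45,330))]
print("foot",np.round(F,1)[:,:2].tolist(),[round(np.linalg.norm(F[i]-F[i-1]),1) for i in range(4)])
m=sum(F)/4; 
dy=(F[0]-F[1])+(F[3]-F[2]); dy/=np.linalg.norm(dy); dx=np.array([dy[1],-dy[0],0])
print("yaw foot",np.degrees(np.arctan2(-dy[0],dy[1])),"origin",(m+30*dx)[:2])
R=[plane("top",f(c),185) for c in((45,107),(672,252),(658,315),(33,155))]
print("rail",np.round(R,1)[:,:2].tolist(),[round(np.linalg.norm(R[i]-R[i-1]),1) for i in range(4)])
e=R[0]-R[1];print("yaw rail",np.degrees(np.arctan2(-e[0],e[1])),"front mid",(R[0]+R[1])[:2]/2)
im=cv2.imread("pics/side0.png")
sub=im[165:190,270:292]; hsv=cv2.cvtColor(sub,cv2.COLOR_BGR2HSV)
mk=((hsv[...,0]<8)|(hsv[...,0]>170))&(hsv[...,1]>140)
ys,xs=np.nonzero(mk); print([(x+270,y+165,hsv[y,x].tolist()) for y,x in zip(ys,xs)])
print("head top",plane("top",(234.6,194.2),180), "tri",tri((234.6,194.2),(282.3,177.3)))
# grip
g,r=tri((334.2,222.3),(295.1,227.5)); print("grip",g,r, plane("top",(334.2,222.3),178))
print(proj("side",plane("top",(334.2,222.3),178)))
# stand corners from c1 (x3, off 180,135), z=32
k=lambda c:((c[0]+.5)/3-.5+180,(c[1]+.5)/3-.5+135)
S=[plane("top",k(c),32) for c in((393,212),(525,248),(505,322),(376,288))]
print("stand",np.round(S,1)[:,:2].tolist(),[round(np.linalg.norm(S[i]-S[i-1]),1) for i in range(4)],(sum(S)/4)[:2])
e=S[0]-S[1]+S[3]-S[2];print("yaw",np.degrees(np.arctan2(-e[0],e[1])))
b=cv2.cvtColor(cv2.imread("pics/top0.png"),cv2.COLOR_BGR2HSV)[214:234,308:354]
mm=(b[...,0]<16)&(b[...,1]>180)&(b[...,2]>120)
ys,xs=np.nonzero(mm);print("orange pts",[(x+308,y+214) for y,x in zip(ys,xs)])
```

```text
foot [[581.9, 194.0], [519.4, -35.5], [425.7, -10.2], [487.9, 220.5]] [np.float64(97.7), np.float64(237.9), np.float64(97.1), np.float64(238.9)]
yaw foot -15.162593196534525 origin [532.65223274  84.33302006]
rail [[558.2, 186.6], [505.4, -15.7], [485.1, -10.6], [542.6, 190.8]] [np.float64(16.1), np.float64(209.0), np.float64(20.9), np.float64(209.4)]
yaw rail -14.61360076189978 front mid [531.78347323  85.46629166]
[(np.int64(282), np.int64(175), [5, 163, 97]), (np.int64(282), np.int64(176), [4, 158, 92]), (np.int64(283), np.int64(176), [7, 158, 116]), (np.int64(283), np.int64(177), [7, 159, 111]), (np.int64(283), np.int64(178), [6, 157, 99]), (np.int64(282), np.int64(179), [7, 151, 83]), (np.int64(283), np.int64(179), [7, 151, 103])]
head top [562.01934846  92.38993672 180.        ] tri (array([563.16226273,  92.78512468, 173.15663783]), np.float64(1.2309041591413568))
grip [ 492.71631132 -136.64862482  153.2938727 ] 1.5822992989754163 [ 491.56595259 -133.32036686  178.        ]
[294.14667104 219.60471867]
stand [[540.0, -91.1], [505.6, -204.7], [442.0, -185.2], [474.5, -74.3]] [np
[... 1837 characters left out ...]
.int64(328), np.int64(224)), (np.int64(334), np.int64(224)), (np.int64(335), np.int64(224)), (np.int64(336), np.int64(224)), (np.int64(337), np.int64(224)), (np.int64(338), np.int64(224)), (np.int64(339), np.int64(224)), (np.int64(340), np.int64(224)), (np.int64(341), np.int64(224)), (np.int64(330), np.int64(225)), (np.int64(337), np.int64(225)), (np.int64(338), np.int64(225)), (np.int64(339), np.int64(225)), (np.int64(340), np.int64(225)), (np.int64(341), np.int64(225)), (np.int64(332), np.int64(226)), (np.int64(334), np.int64(226)), (np.int64(341), np.int64(226)), (np.int64(344), np.int64(227)), (np.int64(342), np.int64(228)), (np.int64(343), np.int64(228)), (np.int64(344), np.int64(228))]
```

Measured: the rack origin is about (532,85) with yaw about -15°. The pin head is at rack x 27, y about +15, with triangulated z 173, which fits the given sizes. The sign is at about (491,-138.5) with yaw about -16°, and the stand size checks out. I'll rise, turn and go over the sign.

apply_moves:
  commands:
    - [-1,0,0,-35,-9.3]
    - [-1,0,0,-35,-9.3]
    - [-1,0,0,0,-9.3]
    - [-1,0,0,0,-9.3]
    - [-1,0,0,0,-9.3]
    - [-1,0,0,0,-9.3]
    - [-1,36,18,0,0]
    - [-1,36,18,0,0]
    - [-1,36,18,0,0]
    - [-1,36,18,0,0]
    - [-1,36,18,0,0]
    - [-1,36,18,0,0]
    - [-1,36,18,0,0]
    - [-1,36,18,0,0]
    - [-1,36,18,0,0]
    - [-1,36,18,0,0]
    - [-1,36,18,0,0]
    - [-1,36,17,0,0]
    - [-1,0,0,0,0]
    - [-1,0,0,0,0]
  newtons: 40

```text
time_s: 2.6
eef_pos: [489.3, -143.5, 323.1]
ee_rot: [-0.0, 0.799, 0.601, -0.0]
force: [0.2, -0.0, -0.2]
grip_width: 1.003
grip_force: 0.0
```

Run:
```python
from rig import sense, imaging
from h import *
s=sense(); w,x,y,z=s["ee_rot"]; p=s["eef_pos"]
print(s["time_s"],p.round(1),"tool x yaw",np.degrees(np.arctan2(2*(x*y+w*z),1-2*(y*y+z*z))),s["joints"].round(3),s["force"].round(2))
for n in C: cv2.imwrite(f"pics/{n}1.png",imaging.capture(n))
s=cv2.imread("pics/side1.png")
cv2.imwrite("pics/c4.png",cv2.resize(s[120:320,200:400],None,fx=3,fy=3,interpolation=cv2.INTER_CUBIC))
```

```text
2.6 [ 489.3 -143.5  323.1] tool x yaw 73.95262138329882 [-0.515  0.238  1.414 -0.     1.489 -0.235] [ 0.22 -0.04 -0.2 ]
```

View pics/c4.png

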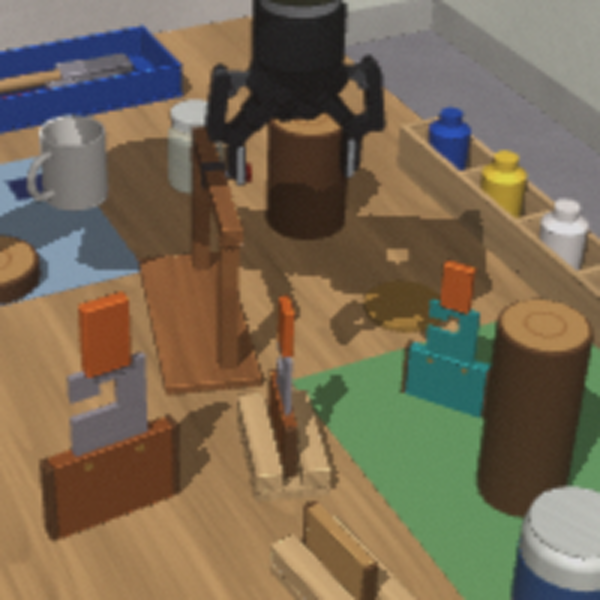

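The gripper hangs above the sign with the fingers straddling the grip direction. The sign's grip is at (287,325) in the crop. The slot's side can't be seen edge-on, so I'll lift the sign and turn it to see. Descending now.

apply_moves:
  commands:
    - [-1,5,0,20,0]
    - [-1,0,0,30,0]
    - [-1,0,0,30,0]
    - [-1,0,0,30,0]
    - [-1,0,0,25,0]
    - [-1,0,0,15,0]
    - [-1,0,0,10,0]
    - [-1,0,0,0,0]
    - [0.3,0,0,0,0]
    - [0.6,0,0,0,0]
    - [1,0,0,0,0]
    - [1,0,0,0,0]
    - [1,0,0,0,0]
    - [1,0,0,0,0]
    - [1,0,0,0,0]
  newtons: 50

```text
time_s: 4.58
eef_pos: [491.1, -138.4, 163.5]
ee_rot: [0.0, 0.799, 0.601, 0.0]
force: [-0.0, 0.3, 2.8]
grip_width: 0.11
grip_force: 49.4
```

Run:
```python
from rig import sense, imaging
from h import *
s=sense(); print({k:np.round(v,3) for k,v in s.items() if k not in("tau","dq")})
```

```text
{'time_s': np.float64(4.575), 'joints': array([-0.505,  0.371,  1.666,  0.   ,  1.104, -0.225]), 'eef_pos': array([ 491.091, -138.393,  163.479]), 'ee_rot': array([0.   , 0.799, 0.601, 0.   ]), 'force': array([-0.024,  0.348,  2.837]), 'wrist_torque': array([ 0.07 , -0.059, -0.048]), 'grip_force': np.float64(49.442), 'grip_width': np.float64(0.11)}
```

Gripped: the opening is 9.4 mm and the force 49 N. Lift straight out, then turn 40° to look at the slot.

apply_moves:
  commands:
    - [1,0,0,-4,0]
    - [1,0,0,-10,0]
    - [1,0,0,-15,0]
    - [1,0,0,-20,0]
    - [1,0,0,-25,0]
    - [1,0,0,-20,0]
    - [1,0,0,-10,10]
    - [1,0,0,0,10]
    - [1,0,0,0,10]
    - [1,0,0,0,10]
    - [1,0,0,0,0]
    - [1,0,0,0,0]

```text
time_s: 6.08
eef_pos: [491.0, -138.3, 267.7]
ee_rot: [0.0, 0.956, 0.294, 0.0]
force: [-0.8, 0.3, -2.0]
grip_width: 0.111
grip_force: 48.6
```

Run:
```python
from rig import sense, imaging
from h import *
s=sense(); print({k:np.round(v,3) for k,v in s.items() if k not in("tau","dq")})
for n in C: cv2.imwrite(f"pics/{n}2.png",imaging.capture(n))
g=proj("side",s["eef_pos"]-[0,0,60]); print(g)
u,v=map(int,g); i=cv2.imread("pics/side2.png")
cv2.imwrite("pics/c5.png",cv2.resize(i[v-75:v+75,u-75:u+75],None,fx=4,fy=4,interpolation=cv2.INTER_CUBIC))
```

```text
{'time_s': np.float64(6.075), 'joints': array([-0.505,  0.269,  1.518, -0.   ,  1.354,  0.47 ]), 'eef_pos': array([ 490.972, -138.342,  267.717]), 'ee_rot': array([0.   , 0.956, 0.294, 0.   ]), 'force': array([-0.814,  0.349, -1.971]), 'wrist_torque': array([0.007, 0.004, 0.005]), 'grip_force': np.float64(48.625), 'grip_width': np.float64(0.111)}
[295.10463278 211.56986963]
```

View pics/c5.png

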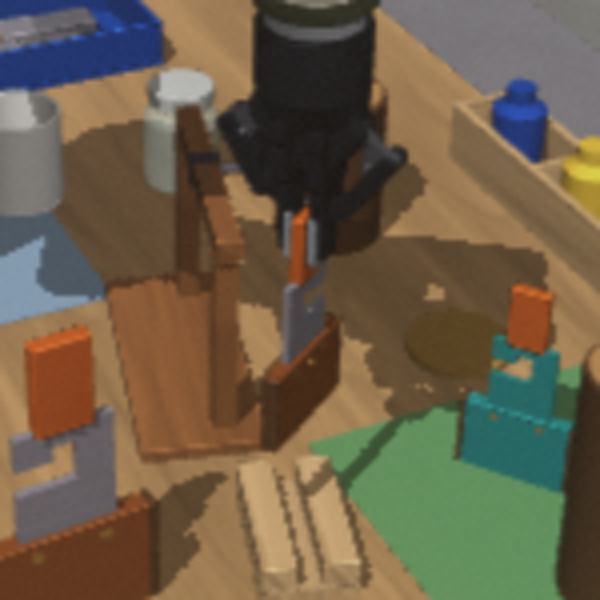

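The crop shows the strap at (303,320) with its slot opening at about (315,290) toward the far right, which is tool +x. So the mouth leads toward the rack's +y, and the sign goes in from the rack's -y side. Turn back to rack-aligned (tool x yaw 75°) and move to a pre-insert point.

apply_moves:
  commands:
    - [1,0,0,0,-10]
    - [1,0,0,0,-10]
    - [1,0,0,0,-10]
    - [1,0,0,0,-10]
    - [1,0,0,0,-1]
    - [1,20,-0.5,0,0]
    - [1,25,-1,0,0]
    - [1,25,-1,0,0]
    - [1,25,-1,4,0]
    - [1,25,-1,10,0]
    - [1,25,-0.5,10,0]
    - [1,15,-0.5,6,0]
    - [1,6,0,4,0]
    - [1,0,0,0,0]
    - [1,0,0,0,0]
    - [1,0,0,0,0]

```text
time_s: 8.18
eef_pos: [528.8, 22.9, 233.6]
ee_rot: [0.0, 0.794, 0.608, 0.0]
force: [-0.2, 1.2, -3.3]
grip_width: 0.11
grip_force: 48.6
```

```bash
cat >> h.py <<'E'
O=np.array([532.2,85]); EX=np.array([.9659,-.2588]); EY=np.array([.2588,.9659])
def st(s):
    w,x,y,z=s["ee_rot"]; p=s["eef_pos"]; d=p[:2]-O; f=s["force"]
    print(round(s["time_s"],2),"rack xy",round(d@EX,2),round(d@EY,2),"origin z",round(p[2]-153.5,2),"yaw",round(np.degrees(np.arctan2(2*(x*y+w*z),1-2*(y*y+z*z))),2),
      "F rack",round(f[:2]@EX,2),round(f[:2]@EY,2),round(f[2],2),"grip",round(s["grip_width"],3),np.round(s["grip_force"],1),"tq",np.round(s["wrist_torque"],3))
E
python3 - <<'E'
from rig import sense, imaging
from h import *
st(sense())
for n in C: cv2.imwrite(f"pics/{n}3.png",imaging.capture(n))
t=cv2.imread("pics/top3.png")[160:260,190:320]; s=cv2.imread("pics/side3.png")[135:285,220:345]
a=cv2.resize(t,None,fx=3.2,fy=3.2,interpolation=cv2.INTER_CUBIC); b=cv2.resize(s,None,fx=3,fy=4*.75,interpolation=cv2.INTER_CUBIC)
c=np.zeros((max(a.shape[0],b.shape[0]),a.shape[1]+b.shape[1],3),np.uint8); c[:a.shape[0],:a.shape[1]]=a; c[:b.shape[0],a.shape[1]:]=b
print(c.shape); cv2.imwrite("pics/c6.png",c)
E
```

```text
8.18 rack xy 12.82 -60.9 origin z 80.1 yaw 74.9 F rack -0.55 1.13 -3.33 grip 0.11 48.6 tq [-0.016 -0.021  0.007]
(450, 791, 3)
```

View pics/c6.png

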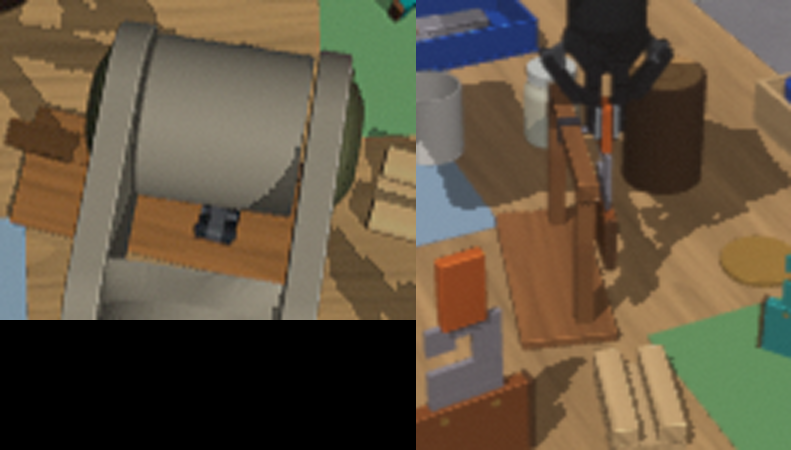

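Top: the pin is hidden by the wrist. Side: the sign hangs upright, just in front of the rail. Now I'll slide slowly onto the pin with force checks.

apply_moves:
  commands:
    - [1,12,0,0,0]
    - [1,12,0,0,0]
    - [1,10,0,0,0]
    - [1,6,0,0,0]
    - [1,3,0,0,0]
    - [1,2,0,0,0]
    - [1,2,0,0,0]
    - [1,2,0,0,0]
    - [1,0,0,0,0]

```text
time_s: 9.4
eef_pos: [541.5, 70.7, 233.3]
ee_rot: [0.0, 0.794, 0.608, 0.0]
force: [-0.1, -0.2, -2.8]
grip_width: 0.111
grip_force: 48.7
```

Run:
```python
from rig import sense
from h import *
st(sense())
```

```text
9.4 rack xy 12.67 -11.36 origin z 79.79 yaw 74.95 F rack 0.0 -0.23 -2.82 grip 0.111 48.7 tq [ 0.047 -0.068 -0.008]
```

apply_moves:
  commands:
    - [1,2,0,0,0]
    - [1,2,0,0,0]
    - [1,2,0,0,0]
    - [1,2,0,0,0]
    - [1,0,0,0,0]

```text
time_s: 10.02
eef_pos: [543.6, 78.6, 233.3]
ee_rot: [0.0, 0.794, 0.609, -0.0]
force: [0.6, 0.4, -2.5]
grip_width: 0.108
grip_force: 48.7
```

apply_moves:
  commands:
    - [1,2,0,0,0]
    - [1,2,0,0,0]
    - [1,2,0,0,0]
    - [1,2,0,0,0]
    - [1,2,0,0,0]
    - [1,0,0,0,0]

```text
time_s: 10.78
eef_pos: [546.2, 88.2, 233.3]
ee_rot: [-0.0, 0.794, 0.608, 0.0]
force: [-0.2, -0.2, -2.3]
grip_width: 0.109
grip_force: 48.7
```

Run:
```python
from rig import sense
from h import *
st(sense())
```

```text
10.78 rack xy 12.65 6.73 origin z 79.78 yaw 74.96 F rack -0.19 -0.21 -2.31 grip 0.109 48.7 tq [ 0.011 -0.035 -0.014]
```

apply_moves:
  commands:
    - [1,1,0,0,0]
    - [1,1,0,0,0]
    - [1,1,0,0,0]
    - [1,1,0,0,0]
    - [1,0,0,0,0]

```text
time_s: 11.4
eef_pos: [547.2, 92.0, 233.3]
ee_rot: [-0.0, 0.794, 0.608, -0.0]
force: [-0.1, 0.1, -2.1]
grip_width: 0.11
grip_force: 48.7
```

apply_moves:
  commands:
    - [1,1,0,0,0]
    - [1,1,0,0,0]
    - [1,0,0,0,0]

```text
time_s: 11.78
eef_pos: [547.7, 93.9, 233.3]
ee_rot: [-0.0, 0.794, 0.608, -0.0]
force: [0.4, 0.9, -3.2]
grip_width: 0.111
grip_force: 48.7
```

apply_moves:
  commands:
    - [1,1,0,0,0]
    - [1,0,0,0,0]

```text
time_s: 12.02
eef_pos: [548.0, 94.9, 233.3]
ee_rot: [0.0, 0.794, 0.608, 0.0]
force: [0.1, -0.2, -3.1]
grip_width: 0.115
grip_force: 48.7
```

apply_moves:
  commands:
    - [1,1,0,0,0]
    - [1,0,0,0,0]

```text
time_s: 12.28
eef_pos: [548.2, 95.9, 233.3]
ee_rot: [-0.0, 0.794, 0.608, -0.0]
force: [0.3, 0.3, -2.7]
grip_width: 0.109
grip_force: 48.7
```

apply_moves:
  commands:
    - [1,1,0,0,0]
    - [1,0,0,0,0]

```text
time_s: 12.52
eef_pos: [548.5, 96.8, 233.3]
ee_rot: [-0.0, 0.794, 0.608, -0.0]
force: [-0.9, -0.5, -3.2]
grip_width: 0.11
grip_force: 48.7
```

apply_moves:
  commands:
    - [1,1,0,0,0]
    - [1,0,0,0,0]

```text
time_s: 12.78
eef_pos: [548.8, 97.8, 233.3]
ee_rot: [-0.0, 0.794, 0.608, 0.0]
force: [-0.5, 0.3, -3.5]
grip_width: 0.111
grip_force: 48.7
```

apply_moves:
  commands:
    - [1,1,0,0,0]
    - [1,0,0,0,0]

```text
time_s: 13.02
eef_pos: [549.0, 98.8, 233.3]
ee_rot: [-0.0, 0.794, 0.608, 0.0]
force: [0.3, -0.0, -3.0]
grip_width: 0.114
grip_force: 48.7
```

apply_moves:
  commands:
    - [1,1,0,0,0]
    - [1,0,0,0,0]

```text
time_s: 13.28
eef_pos: [549.2, 99.4, 233.3]
ee_rot: [0.0, 0.794, 0.608, -0.0]
force: [-0.3, -3.4, -1.8]
grip_width: 0.111
grip_force: 48.7
```

Run:
```python
from rig import sense
from h import *
st(sense())
```

```text
13.28 rack xy 12.71 18.29 origin z 79.76 yaw 74.95 F rack 0.6 -3.36 -1.78 grip 0.111 48.7 tq [-0.493  0.132  0.025]
```

Contact with the slot's closed end: -3.4 N at rack y 18.3, against 17 predicted. Back off 2 mm to centre the notch and let it down.

apply_moves:
  commands:
    - [1,-1,0,0,0]
    - [1,-1,0,0,0]
    - [1,0,0,0,0]
    - [1,0,0,1,0]
    - [1,0,0,1,0]
    - [1,0,0,1,0]
    - [1,0,0,0.5,0]
    - [1,0,0,0,0]

```text
time_s: 14.28
eef_pos: [548.7, 97.8, 229.8]
ee_rot: [-0.0, 0.794, 0.608, -0.0]
force: [-0.2, 1.1, -3.4]
grip_width: 0.117
grip_force: 48.7
```

Run:
```python
from rig import sense
from h import *
st(sense())
```

```text
14.28 rack xy 12.68 16.6 origin z 76.27 yaw 74.95 F rack -0.42 0.98 -3.4 grip 0.117 48.7 tq [0.045 0.066 0.02 ]
```

Below lip-rest height (77) with no contact, so the pin is entering the notch. Continuing down.

apply_moves:
  commands:
    - [1,0,0,1,0]
    - [1,0,0,1,0]
    - [1,0,0,1,0]
    - [1,0,0,1,0]
    - [1,0,0,1,0]
    - [1,0,0,0,0]

```text
time_s: 15.02
eef_pos: [548.7, 97.7, 224.7]
ee_rot: [-0.0, 0.794, 0.608, -0.0]
force: [0.1, 0.3, -3.3]
grip_width: 0.106
grip_force: 48.7
```

apply_moves:
  commands:
    - [1,0,0,1,0]
    - [1,0,0,0,0]

```text
time_s: 15.28
eef_pos: [548.7, 97.7, 223.7]
ee_rot: [-0.0, 0.794, 0.608, -0.0]
force: [0.1, -0.1, -3.2]
grip_width: 0.107
grip_force: 48.7
```

apply_moves:
  commands:
    - [1,0,0,0.8,0]
    - [1,0,0,0,0]

```text
time_s: 15.52
eef_pos: [548.7, 97.7, 222.9]
ee_rot: [-0.0, 0.794, 0.608, -0.0]
force: [0.3, -0.4, -2.2]
grip_width: 0.109
grip_force: 48.7
```

Run:
```python
from rig import sense
from h import *
st(sense())
```

```text
15.53 rack xy 12.68 16.58 origin z 69.42 yaw 74.95 F rack 0.36 -0.29 -2.15 grip 0.109 48.7 tq [-0.086 -0.069 -0.016]
```

apply_moves:
  commands:
    - [1,0,0,0.3,0]
    - [1,0,0,0,0]

```text
time_s: 15.78
eef_pos: [548.7, 97.8, 222.7]
ee_rot: [-0.0, 0.794, 0.608, -0.0]
force: [-0.1, 1.0, -3.4]
grip_width: 0.112
grip_force: 48.7
```

apply_moves:
  commands:
    - [1,0,0,0.3,0]
    - [1,0,0,0,0]

```text
time_s: 16.02
eef_pos: [548.8, 97.8, 222.5]
ee_rot: [0.0, 0.794, 0.608, 0.0]
force: [0.2, -1.0, -2.3]
grip_width: 0.107
grip_force: 48.7
```

apply_moves:
  commands:
    - [1,0,0,0.4,0]
    - [1,0,0,0,0]

```text
time_s: 16.27
eef_pos: [548.8, 97.7, 222.3]
ee_rot: [0.0, 0.794, 0.608, 0.0]
force: [-0.9, 0.7, 0.8]
grip_width: 0.112
grip_force: 49.2
```

apply_moves:
  commands:
    - [1,0,0,0.4,0]
    - [1,0,0,0,0]

```text
time_s: 16.52
eef_pos: [548.9, 97.7, 222.1]
ee_rot: [0.0, 0.794, 0.608, 0.0]
force: [-1.3, 0.6, 4.1]
grip_width: 0.109
grip_force: 49.7
```

Run:
```python
from rig import sense
from h import *
st(sense())
```

```text
16.52 rack xy 12.79 16.62 origin z 68.55 yaw 74.95 F rack -1.45 0.25 4.08 grip 0.109 49.7 tq [0.032 0.265 0.04 ]
```

Home: the pin carries the load at origin z about 68.6–69. Relax the push, reduce the grip, open slowly and retreat upward.

apply_moves:
  commands:
    - [1,0,0,-0.4,0]
    - [1,0,0,0,0]
    - [0.75,0,0,0,0]
    - [0.7,0,0,0,0]
    - [0.65,0,0,0,0]
    - [0.6,0,0,0,0]
    - [0.5,0,0,0,0]
    - [0.4,0,0,0,0]
    - [0.2,0,0,0,0]
    - [0,0,0,0,0]
    - [0,0,0,0,0]
    - [0,0,0,0,0]
  newtons: 20

```text
time_s: 18.02
eef_pos: [548.8, 97.7, 222.0]
ee_rot: [0.0, 0.794, 0.608, 0.0]
force: [0.0, -0.2, -0.8]
grip_width: 0.499
grip_force: 0.0
```

Run:
```python
from rig import sense
from h import *
st(sense())
```

```text
18.02 rack xy 12.7 16.6 origin z 68.52 yaw 74.95 F rack 0.08 -0.15 -0.77 grip 0.499 0.0 tq [-0.012 -0.03   0.024]
```

apply_moves:
  commands:
    - [0,0,0,-5,0]
    - [0,0,0,-10,0]
    - [0,0,0,-20,0]
    - [0,0,0,-30,0]
    - [0,0,0,-30,0]
    - [0,0,0,-30,0]
    - [0,-35,-15,0,0]
    - [0,-40,-20,0,0]
    - [0,-40,-20,0,0]
    - [0,-40,-20,0,0]
    - [0,-40,-20,0,0]
    - [0,-40,-20,0,0]
    - [0,0,0,0,0]
    - [0,0,0,0,0]

```text
time_s: 19.77
eef_pos: [377.0, -99.1, 347.6]
ee_rot: [0.0, 0.794, 0.608, 0.0]
force: [0.1, 0.8, 0.7]
grip_width: 0.502
grip_force: 0.0
```

Run:
```python
from rig import sense, imaging
from h import *
st(sense())
for n in C: cv2.imwrite(f"pics/{n}4.png",imaging.capture(n))
t=cv2.imread("pics/top4.png")[160:260,190:320]; s=cv2.imread("pics/side4.png")[135:285,220:345]
a=cv2.resize(t,None,fx=3.2,fy=3.2,interpolation=cv2.INTER_CUBIC); b=cv2.resize(s,None,fx=3,fy=3,interpolation=cv2.INTER_CUBIC)
c=np.zeros((450,a.shape[1]+b.shape[1],3),np.uint8); c[:a.shape[0],:a.shape[1]]=a; c[:b.shape[0],a.shape[1]:]=b
cv2.imwrite("pics/c7.png",c)
for n in C:
  for b in blobs(cv2.imread(f"pics/{n}4.png"),(4,190,110),(14,255,255),8): print(n,b[:2])
X=np.array([548.4,97.2,0])
for z in(187,212,237): print(z,proj("top",X+[0,0,z]),proj("side",X+[0,0,z]))
```

```text
19.77 rack xy -102.3 -218.01 origin z 194.05 yaw 74.94 F rack -0.15 0.83 0.7 grip 0.502 0.0 tq [ 0.016 -0.011 -0.02 ]
top ([327, 139, 11, 10, 40], [331.8, 143.15])
top ([223, 195, 14, 7, 43], [229.05, 197.77])
side ([277, 162, 3, 12, 35], [278.03, 167.6])
side ([348, 208, 10, 16, 122], [352.11, 215.14])
side ([227, 218, 16, 27, 351], [234.64, 230.88])
187 [232.32312933 199.99006816] [277.26294034 173.77158944]
212 [231.17113053 199.20407915] [277.34125115 166.71424144]
237 [229.96094999 198.37839373] [277.42098301 159.52882867]
```

View pics/c7.png

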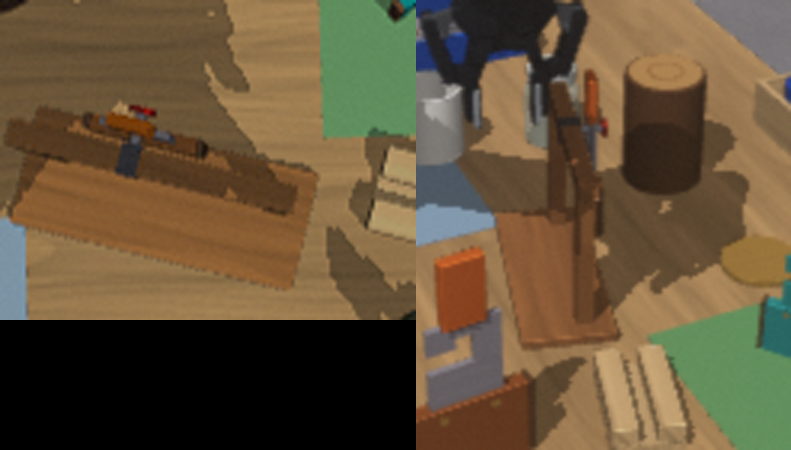

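The top view shows the sign parallel to the rail, with its grip at about (130,122) between the rail and the red head. In the side view it hangs upright at the predicted pixels. I'll check that it's still, then hand in.

apply_moves:
  commands:
    - [0,0,0,0,0]
    - [0,0,0,0,0]
    - [0,0,0,0,0]
    - [0,0,0,0,0]
    - [0,0,0,0,0]
    - [0,0,0,0,0]
    - [0,0,0,0,0]
    - [0,0,0,0,0]

```text
time_s: 20.88
eef_pos: [376.7, -99.4, 347.0]
ee_rot: [0.0, 0.794, 0.608, 0.0]
force: [0.1, 0.5, -0.0]
grip_width: 0.503
grip_force: 0.0
```

Run:
```python
from rig import imaging, ctrl
from h import *
ok=True
for n,c0 in(("top",(229.05,197.77)),("side",(278.03,167.6))):
    d=min(np.hypot(*(np.array(b[1])-c0)) for b in blobs(imaging.capture(n),(4,190,110),(14,255,255),8)); print(n,d); ok&=d<0.5
if ok: print(ctrl.finish_job())
```

```text
top 0.158113883008392
side 0.06708203932499623
the job is handed in; nothing more can be done
None
```

The sign hangs upright and still on the rack with the pin home in the notch, the gripper is clear of it, and the job was handed in at about 21 s.

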